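# Swing a trimming guide bar round its post until the latch holds it

## Task

Make the panel-trimming board ready: with the loose wooden guide bar still swung out, push its notched end onto the steel post; then, keeping it on the post, swing the bar into the metal head, on against the sprung buffer until it is hard home, so that the latch snaps out in front of it and holds it when you let go. Go by feel, as the head's setting changes from job to job, and never press the bar on the post and head with more than 30 N.

Things in the scene. Friction and masses are not known exactly. Their poses are not given: they have to be found in the camera images.
- jig: Steel post and aluminium head on plywood board 240 (x) x 330 (y) x 12 mm; origin: centre of the board's underside. +y runs from post to head; the bar swings in towards +x. Head at mid setting: y 56..158, x 5..79 mm; it is set up to 0.12 rad either way of this on an arc slot about the post, unmeasured. Its roof, 38 to 44 mm above the bench, covers the home bar's last 34 mm; black knob to 66 mm.
- post (a point): Axis of the fixed upright steel post, at the board's top face (x 45, y -125 mm on the board). Post 16 mm thick; from 26 to 34 mm above the board it carries a cap 25 mm wide, under which the 22 mm high bar passes. Rigid.
- bar: Loose wooden bar 28 wide x 22 high, 0.2 to 0.42 kg, flat on the board. Origin: on its underside, 1.5 mm outside the mouth of the 90 degree V notch (20 wide, 10 mm deep) in its heel end; it lies on the post's axis when the notch is seated. x runs along the bar to the toe. Starts 0.4 to 0.85 rad short of the board's +y, heel 15 to 45 mm off the post and up to 16 mm to the side; the V takes 8 mm.
- bar_toe (a point): Middle of the bar's toe end on the underside, 215 mm from the bar's origin. With the notch seated it overlaps the latch bolt by 8 mm and clears the head's inner end by 4; more than 3 mm off the seat it jams. Grasp the bar from above 70 to 160 mm from its origin. If lifted, it may rise 3 mm at most on the way in.
- home (a point): Where bar_toe rests if the head stands at mid setting; in truth up to 0.12 rad (26 mm) before or past it on the arc about the post. Going in: 0.14 to 0.22 rad short the toe meets the bevelled bolt (1 to 4 N across); 3 mm short it meets the buffer, 4 N rising 1 N a mm; at 0 the bolt snaps out; 1.5 mm past is the rigid wall. Stop at 11 to 15 N on the toe; the buffer then rests the bar on the bolt.

How it is judged (in metres and radians):
On the way:
1. the notch sits on the post while the bar is still swung out of line (horizontal distance between bar and post below 0.003 m and angle between the x axis of bar and the y axis of jig, either way round above 0.2 rad), for 0.2 s.
At the end, for the whole second after the job is handed in: The notch sits within 3 mm of its seat on the post, the toe is in the head and flat to 4 mm, and the bar, at rest and let go, is held nipped between latch and buffer (the metalwork presses on it with over 11 N in all; unlatched, it does not) (horizontal distance between bar and post below 0.003 m and x of bar_toe in the frame of jig above 0.012 m and contact force between bar and jig above 11 N and z of bar_toe in the frame of jig below 0.016 m and linear speed of bar below 0.01 m/s); the robot touches nothing.
It fails at once if the bar is pressed against the post and the head with more than 30 N in all (contact force between bar and jig above 30 N).
It also fails if it takes over 53 s, if anything falls off the work surface, if the arm or the gripper's body presses on something with over 40 N, if the wrist force passes 120 N, or if a joint passes its speed limit or range.

## Robot

A 6-joint arm with a two-finger parallel gripper is mounted at the origin on the work surface; the furniture and walls round the work are solid. World frame = base frame: x ahead of the robot, y to its left, z up, the work surface at z = 0. Lengths are in m, angles in degrees, forces in N, time in s.
With the tool pointing down it reaches from about 0.375 to 0.9 m from the base axis. Payload 3.1 kg.
Tool frame: the origin (TCP) lies on the centre line of the jaws, within the pads' length; the fingertips stand 19 mm ahead of it and the grasp point (between the pads) is the TCP; z points along the fingers, y is the line along which they close (so a half turn about z gives the same grasp; the last joint's range is limited). The gripper opens to 85 mm and grips with 20 to 120 N. Pads are 22 mm wide; open, the fingers measure 114 mm over their backs; the gripper's body (76 mm by 85 mm) begins 54 mm behind the grasp point. The pads swing forward as they close: fully open they stand 13 mm farther back than shut.
Start: joints at [66.721, 30.224, 82.088, -0, 67.689, -10.227], TCP at [0.141, 0.609, 0.25] pointing down, gripper open.
Joint ranges: [-176.69, 176.69], [-43.24, 126.21], [12.49, 139.97], [-82, 262], [0, 151.66], [-163.58, 163.58]. Speed limits (degrees/s): [159.86, 159.86, 180, 180, 180, 180].

## Interface

Orientations are given as a 3x3 rotation matrix whose columns are the frame's x, y, z axes.
In Python, from workcell import env, imaging gives the robot as it stands.
- The arm moves only by the tool move_arm, never from a script. Its argument "plan" is one flat list of numbers, 5 for each row, row after row: the finger opening in cm, from 0 to 8.54, then the shift along the tool's x, y, z in shares of 1000 mm (1.0 is 1000 mm), then the turn about the tool's z in a scale on which 1.0 is 90 degrees. In form: [gripper, x, y, z, turn, gripper, x, y, z, turn, ...]. A call has 1 to 5 rows; each row is the pose to reach, as a shift and turn from the pose commanded when the call began, along the tool's axes at that moment; what a row does not reach only later rows make up. A row lasts 1/10 s, in which the tool goes at most 50 mm and 8.59 degrees, less where a joint would pass 70% of its speed; a pose out of reach is approached as far as the arm can. A call with a gripper value outside its range is refused whole. The fingers move at their own pace and stop on an object; "newtons" is the grip in N (left out, the last holds). Time passes only in rows, so rows that repeat a pose let the fingers close. It gives the time, the measured TCP pose, the force, the opening and the grip force at its end, in the units of the state.
- env.get_obs(): the state, without advancing time (a new reading comes with each control period).
- imaging.get_image(name): name is "scene" or "top" or "wrist"; returns the picture (384x512x3 uint8, red, green, blue); there is no depth.
- imaging.camera_model(name): a dict with "fx", "fy", "cx", "cy" (pixels), "origin" and "orientation" of the camera in the world. Camera axes: x right, y up, looking along -z (the intrinsics and any distortion apply to the point x, -y, -z); pixel columns grow to the right and rows downward; lengths in m; the calibration is good to about 2 mm. A picture is of the moment at which its call begins: read the wrist's pose just before it. camera_model takes no time and is no camera call; for the wrist camera it gives the pose at the moment of the call.
- env.sign_off(): hands the job in; it is judged then, once.
Trained networks look in the newest picture that a camera, given by its name, has taken for a name from the list of things; names that differ only in an ending like _2 or _b are one class to them, and where a whole thing is asked for, a point or a joint stands for the part that bears it (a point fixed in the world has none). Each returns a list of dicts, best first, with "score" (0 to 1); they miss things now and then, are a little off and sometimes report something else, mostly with a low value. They report only what shows in the picture. A call takes as long as a camera call.
- imaging.find_in(camera, query): "centre" ([x, y, z] in m, in world coordinates, good to about 4 mm: the middle of the surface that is visible of it).
- imaging.place_of(camera, query): "centre" ([x, y, z] in m, in world coordinates, good to about 4 mm: a listed point, or the origin of a listed thing).
The state is a dict: "time": time; "q": joint angles; "joint_vel": joint speeds; "joint_efforts": joint torques, N m; "ee_pos": TCP position; "tcp_rot": TCP orientation; "ft_force": force on the tool from outside, world axes, zero at the start; "ft_torque": the same for the moment, N m; "grip_width": finger opening in m; "gripper_force": force on a finger pad.
Only numpy, scipy, OpenCV 4.12 (cv2) and the standard library are available. Lean on these libraries where they do the work, as an engineer would, in place of code of your own. Each camera call takes 0.05 s, during which the arm holds its last target. There are 200 camera calls.

## Working session

There is one attempt and no reset: what is moved stays moved. The work goes in short steps, Python scripts to look and compute and a tool call to move; the robot and the scene stay as the last step left them, time stands still between calls to the robot, and variables do not carry over. Pictures are saved under pics/ and viewed, at most 10 in all, crops included, and the job is handed in when it is done.

Besides the shell and the picture viewer there is one more tool, called after ">>>" as name(argument=value, ...), one argument or row to a line, values as JSON. move_arm: Moves the arm, as the interface text tells. Its arguments: {"type":"object","properties":{"plan":{"type":"array"},"newtons":{"type":"number"}},"required":["plan"]}

```bash
ls; mkdir -p pics; python3 - <<'E'
from workcell import env, imaging
import cv2
o=env.get_obs();print(o['time'],o['ee_pos'],o['tcp_rot'],o['ft_force'])
for n in("top","scene"):
    im=imaging.get_image(n);cv2.imwrite(f"pics/{n}0.png",im[:,:,::-1])
    m=imaging.camera_model(n);print(n,m)
    for q in("post","bar","bar_toe","home","jig"):
        print(n,q,[( [round(float(x),4) for x in d['centre']],round(d['score'],2)) for d in imaging.place_of(n,q)[:2]])
E
```

```text
pics
0.0 [0.14084442 0.60824259 0.24935212] [[-9.74165720e-01  2.25832776e-01 -8.40827282e-04]
 [ 2.25834019e-01  9.74163864e-01 -1.93932166e-03]
 [ 3.81141162e-04 -2.07910808e-03 -9.99997766e-01]] [-0.12996777 -0.42188587 -0.75939547]
top {'fx': 440.1075509979937, 'fy': 440.1075509979937, 'cx': 256.0481071855414, 'cy': 193.8567416269269, 'origin': array([0.42558716, 0.2600109 , 0.90576571]), 'orientation': array([[ 0.02178594,  0.99692234, -0.07530754],
       [-0.99973399,  0.02229383,  0.00591006],
       [ 0.00757076,  0.07515875,  0.99714284]])}
top post [([0.5755, 0.185, 0.0154], 0.95)]
top bar [([0.547, 0.1972, 0.0143], 0.71)]
top bar_toe [([0.3636, 0.3071, 0.0136], 0.74)]
top home [([0.5333, 0.398, 0.0122], 0.85)]
top jig []
scene {'fx': 406.92716645791927, 'fy': 406.92716645791927, 'cx': 252.97363029334636, 'cy': 183.95309788615305, 'origin': array([ 0.23571232, -0.23831845,  0.66094209]), 'orientation': array([[ 0.89153783,  0.33791992, -0.30161304],
       [-0.45271554,  0.64354185, -0.61717301],
       [-0.01445444,  0.686778  ,  0.7267235 ]])}
scene post [([0.5718, 0.1818, 0.0066], 0.7), ([0.3647, 0.3102, 0.0145], 0.4)]
scene bar [([0.5471, 0.1981, 0.0085], 0.96)]
scene bar_toe [([0.3658, 0.3106, 0.0128], 0.96)]
scene home [([0.5386, 0.398, 0.0123], 0.62)]
scene jig []
```

View pics/top0.png

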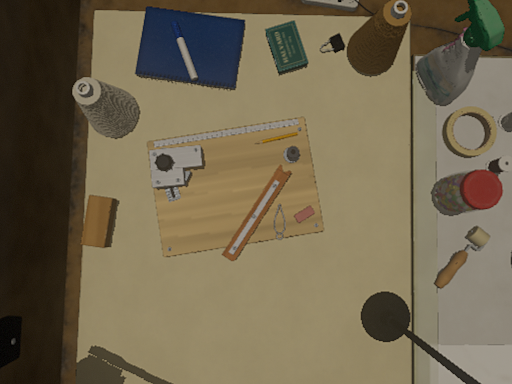

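View pics/scene0.png

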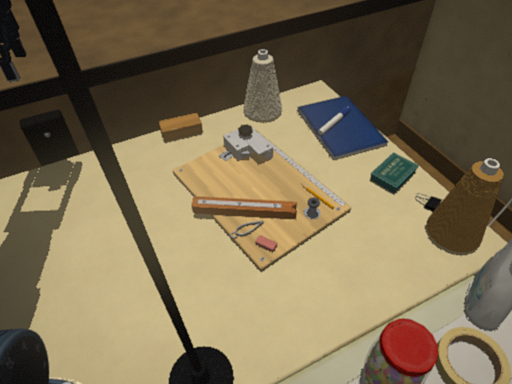

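The top view shows the board's corners near (148,145), (303,118), (323,231) and (165,256). The post is at (292,154), the bar runs from its heel at (285,172) to its toe at (231,256), and the head is at (175,165). The scene view agrees: the bar is swung about 0.85 rad out and the path is free. I'll move above the bar for a close look.

Units first: shifts go in shares of 1000 mm and turns go in shares of 90 degrees. So -20 cm / 100 = -0.2, -16 cm / 100 = -0.16, 18 degrees / 90 = 0.2.

>>> move_arm(
  plan=[8.5,-0.04,-0.029,0,0.0444,8.5,-0.08,-0.058,0,0.0889,8.5,-0.12,-0.087,0,0.1333,8.5,-0.16,-0.116,0,0.1778,8.5,-0.2,-0.145,0,0.2],
)

```text
time: 1.1
ee_pos: [0.3042, 0.421, 0.2506]
tcp_rot: [[-0.856, 0.517, 0.001], [0.517, 0.856, 0.0], [-0.0, 0.001, -1.0]]
ft_force: [0.3, 1.1, 0.3]
grip_width: 0.085
gripper_force: 0.0
```

In the tool's units: -10 cm / 100 = -0.1, -8 cm / 100 = -0.08.

>>> move_arm(
  plan=[8.5,-0.04,0.007,0,0,8.5,-0.08,0.01,0,0,8.5,-0.1,0.01,0,0,8.5,-0.1,0.01,0,0,8.5,-0.1,0.01,0,0],
)

```text
time: 1.6
ee_pos: [0.3939, 0.3792, 0.2502]
tcp_rot: [[-0.856, 0.517, -0.001], [0.517, 0.856, 0.0], [0.001, -0.0, -1.0]]
ft_force: [-0.6, 0.8, 0.9]
grip_width: 0.0848
gripper_force: 0.0
```

```bash
cat > h.py <<'E'
from workcell import env, imaging
import cv2, numpy as np
def pix(n,p,m=None):
    m=m or imaging.camera_model(n); c=np.array(m['orientation']).T@(np.array(p)-m['origin']); return np.array([m['cx']+m['fx']*c[0]/-c[2], m['cy']+m['fy']*-c[1]/-c[2]])
def ray(n,uv,m=None,z=None):
    m=m or imaging.camera_model(n); d=np.array(m['orientation'])@np.array([(uv[0]-m['cx'])/m['fx'],-(uv[1]-m['cy'])/m['fy'],-1])
    o=np.array(m['origin']); return (o,d) if z is None else o+d*(z-o[2])/d[2]
def tri(rs):
    A=0;b=0
    for o,d in rs:
        d=d/np.linalg.norm(d);P=np.eye(3)-np.outer(d,d);A=A+P;b=b+P@o
    return np.linalg.solve(A,b)
def look(tag,qs=("post","bar","bar_toe","home")):
    m=imaging.camera_model("wrist");im=imaging.get_image("wrist");cv2.imwrite(f"pics/{tag}.png",im[:,:,::-1])
    np.save(f"pics/{tag}.npy",m,allow_pickle=True)
    for q in qs: print(q,[([round(float(x),4) for x in d['centre']],round(d['score'],2)) for d in imaging.place_of("wrist",q)[:2]])
E
python3 -c "from h import *;look('w1')"
```

```text
post [([0.5731, 0.1822, 0.0094], 0.58)]
bar [([0.5471, 0.1996, 0.0109], 0.81)]
bar_toe [([0.3629, 0.308, 0.0129], 0.57)]
home [([0.536, 0.3996, 0.0137], 0.72)]
```

In the tool's units: -9 cm / 100 = -0.09, -7.5 cm / 100 = -0.075.

>>> move_arm(
  plan=[8.5,-0.04,-0.03,0,0,8.5,-0.07,-0.06,0,0,8.5,-0.09,-0.075,0,0,8.5,-0.09,-0.075,0,0,8.5,-0.09,-0.075,0,0],
)

```text
time: 2.35
ee_pos: [0.4322, 0.2691, 0.2505]
tcp_rot: [[-0.856, 0.516, 0.0], [0.516, 0.856, 0.001], [0.0, 0.001, -1.0]]
ft_force: [-0.2, 0.1, 0.1]
grip_width: 0.0851
gripper_force: 0.0
```

```bash
python3 -c "
from h import *;look('w2')
a=cv2.imread('pics/w1.png');b=cv2.imread('pics/w2.png');cv2.imwrite('pics/w12.png',np.vstack([a,b])[:, :])
t=cv2.imread('pics/top0.png')[100:270,130:340];cv2.imwrite('pics/topz.png',cv2.resize(t,None,fx=3.5,fy=3.5,interpolation=cv2.INTER_CUBIC))"
```

```text
post [([0.5761, 0.1832, 0.0097], 0.58)]
bar [([0.5454, 0.1994, 0.0118], 0.97)]
bar_toe [([0.3638, 0.3103, 0.0127], 0.9)]
home [([0.535, 0.398, 0.0132], 0.97)]
```

View pics/w1.png

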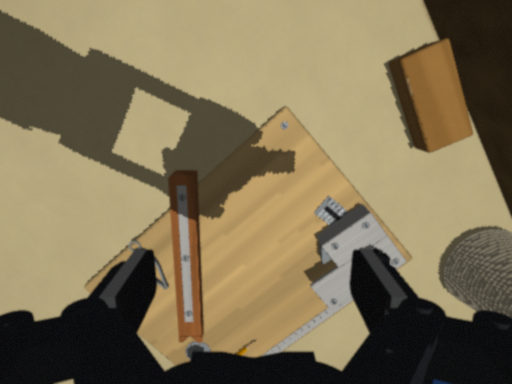

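View pics/w2.png

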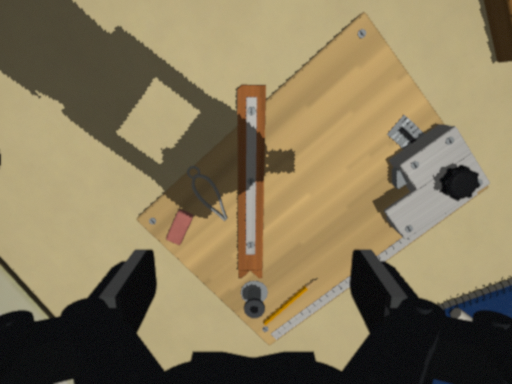

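Both wrist views show the bar's long axis vertical. In w1 the toe is at (183,172) and the heel at (191,338). In w2 the toe is at (251,86), the heel at (250,274), the post cap at (254,308) with its foot at (255,289), and the head around (440,180).

```bash
python3 - <<'E'
from h import *
M=[np.load(f'pics/w{i}.npy',allow_pickle=True).item() for i in(1,2)]
for n,a,b,t in(("toe",(183,172),(251,86),(231,256)),("heel",(191,338),(250,274),(285,172))):
    print(n,tri([ray('',a,M[0]),ray('',b,M[1])]).round(4),ray('',b,M[1],.034).round(4),ray('',a,M[0],.034).round(4),ray('top',t,z=.034).round(4))
print('cap',ray('',(254,308),M[1],.046).round(4),ray('top',(292,154),z=.046).round(4),'foot',ray('',(255,289),M[1],.012).round(4))
for c in((362,13),(138,218),(271,344)):print(ray('',c,M[1],.012).round(4))
T=ray('',(251,86),M[1],.034);H=ray('',(250,274),M[1],.034)
print(np.linalg.norm(T-H),((T-H)/np.linalg.norm(T-H)).round(4))
for l in((237,86),(265,86),(238,275),(263,275)):print(ray('',l,M[1],.034).round(4))
o=env.get_obs();print(o['ee_pos'],o['tcp_rot'].round(3),o['ft_force'],o['ft_torque'])
E
```

```text
toe [0.3645 0.3094 0.0174] [0.3649 0.3094 0.034 ] [0.3629 0.3144 0.034 ] [0.3679 0.3014 0.034 ]
heel [0.5442 0.1996 0.0259] [0.54   0.2021 0.034 ] [0.5394 0.2047 0.034 ] [0.5364 0.1981 0.034 ]
cap [0.5738 0.187  0.046 ] [0.571  0.1857 0.046 ] foot [0.5721 0.1897 0.012 ]
[0.3624 0.4371 0.012 ]
[0.4216 0.1222 0.012 ]
[0.6536 0.1652 0.012 ]
0.2053656536957481 [-0.8527  0.5223  0.    ]
[0.3579 0.2978 0.034 ]
[0.3719 0.321  0.034 ]
[0.534  0.1896 0.034 ]
[0.5488 0.2142 0.034 ]
[0.43192787 0.26977812 0.25031757] [[-0.858  0.514 -0.   ]
 [ 0.514  0.858  0.   ]
 [ 0.     0.    -1.   ]] [ 0.84640578 -0.32472681 -0.25711663] [-0.04897465 -0.0216363   0.03176604]
```

In the tool's units: 18 cm / 100 = 0.18, 17 cm / 100 = 0.17, 0.5 degrees / 90 = 0.0056.

>>> move_arm(
  plan=[4.6,0,0,0.04,0.0056,4.6,0,0,0.09,0.0056,4.6,0,0,0.14,0.0056,4.6,0,0,0.17,0.0056,4.6,0,0,0.18,0.0056],
)

```text
time: 3.1
ee_pos: [0.4303, 0.2687, 0.0673]
tcp_rot: [[-0.853, 0.522, -0.006], [0.522, 0.853, -0.002], [0.004, -0.005, -1.0]]
ft_force: [0.1, 0.2, 0.0]
grip_width: 0.0461
gripper_force: 0.0
```

In the tool's units: 3.5 cm / 100 = 0.035, 3.3 cm / 100 = 0.033.

>>> move_arm(
  plan=[4.6,0,0,0.015,0,4.6,0,0,0.025,0,4.6,0,0,0.033,0,4.6,0,0,0.035,0,4.6,0,0,0.035,0],
)

```text
time: 3.6
ee_pos: [0.4327, 0.2689, 0.0357]
tcp_rot: [[-0.852, 0.523, 0.001], [0.523, 0.852, 0.0], [-0.0, 0.001, -1.0]]
ft_force: [0.4, -0.4, -0.6]
grip_width: 0.0459
gripper_force: 0.0
```

>>> move_arm(
  plan=[2,0,0,0,0,2,0,0,0,0,2,0,0,0,0,2,0,0,0,0,2,0,0,0,0],
  newtons=50,
)

```text
time: 4.1
ee_pos: [0.4327, 0.2688, 0.0362]
tcp_rot: [[-0.852, 0.523, 0.001], [0.523, 0.852, 0.0], [-0.001, 0.001, -1.0]]
ft_force: [-0.4, -0.3, 5.8]
grip_width: 0.0272
gripper_force: 51.0
```

```bash
python3 - <<'E'
from h import *
look('w3')
o=env.get_obs();print(o['ee_pos'],o['ft_force'],o['ft_torque'],o['grip_width'],o['gripper_force'])
E
```

```text
post []
bar []
bar_toe [([0.3653, 0.3128, 0.0112], 0.56)]
home []
[0.43265845 0.2687774  0.03617709] [-1.31104947 -0.71864743  5.40877472] [-0.06407609  0.11759914 -0.01641042] 0.026877912993026984 50.971459820866585
```

View pics/w3.png

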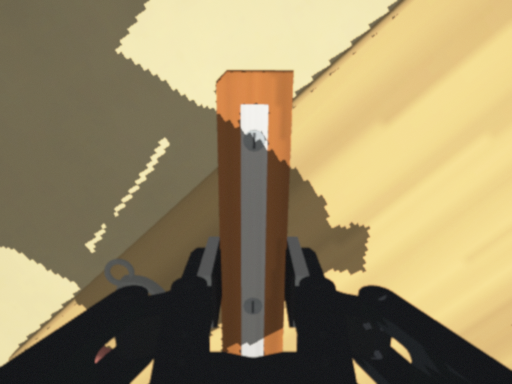

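The bar is gripped centrally (axis at col 255, toe at row 72). Next I ease the tips up slightly, shift sideways and approach the post.

In the tool's units: -2.6 cm / 100 = -0.026, -2.2 cm / 100 = -0.022.

>>> move_arm(
  plan=[2,0,0,-0.0006,0,2,-0.008,0.0015,-0.0006,0,2,-0.016,0.003,-0.0006,0,2,-0.022,0.003,-0.0006,0,2,-0.026,0.003,-0.0006,0],
)

```text
time: 4.85
ee_pos: [0.4554, 0.2577, 0.0362]
tcp_rot: [[-0.852, 0.524, -0.002], [0.524, 0.852, 0.0], [0.002, -0.001, -1.0]]
ft_force: [-4.2, 3.2, 6.4]
grip_width: 0.0269
gripper_force: 51.0
```

```bash
cat >> h.py <<'E'
def st(s=.13):
    "force in tool axes, toe force from moment about the post"
    F=[];T=[]
    for _ in range(1):
        o=env.get_obs();F.append(o['ft_force']);T.append(o['ft_torque'])
    R=o['tcp_rot'];f=np.mean(F,0);t=np.mean(T,0)
    print('t',round(o['time'],2),'p',o['ee_pos'].round(4),'Ftool',(R.T@f).round(2),'T',t.round(3),'fy*s',(R.T@f)[1]*s,'ang',np.degrees(np.arctan2(R[1,0],R[0,0])).round(2))
E
python3 -c "from h import *;st()"
```

```text
t 4.85 p [0.4554 0.2577 0.0362] Ftool [ 5.3   0.49 -6.36] T [0.556 0.623 0.032] fy*s 0.06326936962706979 ang 148.42
```

>>> move_arm(
  plan=[2,0,0,-0.0006,0,2,0,0,-0.0006,0],
)

```text
time: 5.05
ee_pos: [0.4565, 0.2575, 0.0362]
tcp_rot: [[-0.852, 0.523, 0.0], [0.523, 0.852, -0.0], [-0.0, 0.0, -1.0]]
ft_force: [-0.1, -1.3, -1.6]
grip_width: 0.0269
gripper_force: 50.2
```

```bash
python3 -c "from h import *;st()"
```

```text
t 5.05 p [0.4565 0.2575 0.0362] Ftool [-0.55 -1.15  1.64] T [-0.099 -0.004 -0.061] fy*s -0.14976271958620518 ang 148.44
```

In the tool's units: -0.6 cm / 100 = -0.006, -0.4 cm / 100 = -0.004.

>>> move_arm(
  plan=[2,-0.002,0,0,0,2,-0.004,0,0,0,2,-0.006,0,0,0,2,-0.006,0,0,0],
)

```text
time: 5.45
ee_pos: [0.4599, 0.2549, 0.0362]
tcp_rot: [[-0.853, 0.522, -0.003], [0.522, 0.853, 0.0], [0.002, -0.001, -1.0]]
ft_force: [-4.0, 4.9, -1.8]
grip_width: 0.0264
gripper_force: 50.0
```

```bash
python3 -c "from h import *;st()"
```

```text
t 5.45 p [0.4599 0.2549 0.0362] Ftool [5.93 2.06 1.8 ] T [0.741 0.463 0.303] fy*s 0.2679164730176734 ang 148.5
```

In the tool's units: -0.2 cm / 100 = -0.002, -0.1 cm / 100 = -0.001.

>>> move_arm(
  plan=[2,-0.001,0,0,0,2,-0.002,0,0,0,2,-0.002,0,0,0,2,-0.002,0,0,0],
)

```text
time: 5.85
ee_pos: [0.4599, 0.2546, 0.0362]
tcp_rot: [[-0.853, 0.522, -0.005], [0.522, 0.853, 0.0], [0.005, -0.003, -1.0]]
ft_force: [-6.1, 8.3, -0.3]
grip_width: 0.0269
gripper_force: 50.3
```

```bash
python3 -c "
from h import *;st()
for n in ('scene','top'):
    im=imaging.get_image(n)
    for q in ('post','bar','bar_toe','home'): print(n,q,[(d['centre'],round(d['score'],2)) for d in imaging.place_of(n,q)[:1]])
    u=pix(n,(.574,.184,.04)).astype(int);c=im[u[1]-30:u[1]+30,u[0]-35:u[0]+35,::-1];cv2.imwrite(f'pics/{n}c.png',cv2.resize(c,None,fx=8,fy=8,interpolation=2))
"
```

```text
t 5.85 p [0.4599 0.2546 0.0362] Ftool [9.51 3.9  0.33] T [1.34  0.881 0.474] fy*s 0.5069968329919713 ang 148.53
scene post [([0.5733, 0.1866, 0.0091], 0.51)]
scene bar [([0.5748, 0.1846, 0.0106], 0.65)]
scene bar_toe [([0.5753, 0.1831, 0.0112], 0.75)]
scene home []
top post [([0.5733, 0.1803, 0.0157], 0.77)]
top bar [([0.5766, 0.1887, 0.0133], 0.4)]
top bar_toe []
top home [([0.5361, 0.3996, 0.0117], 0.7)]
```

View pics/scenec.png

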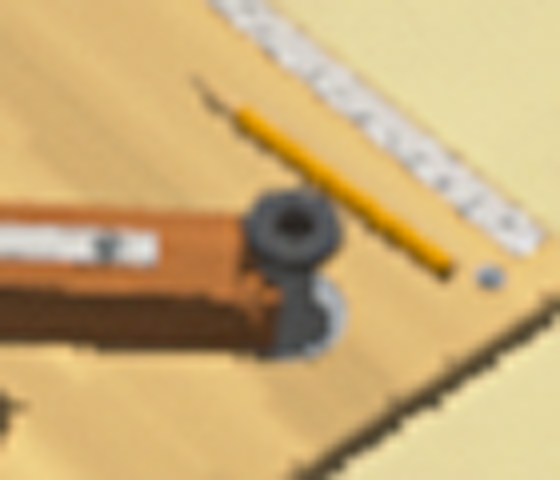

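In the tool's units: 0.15 cm / 100 = 0.0015, 0.07 cm / 100 = 0.0007.

>>> move_arm(
  plan=[2,0,0.0007,0,0,2,0,0.0015,0,0,2,0,0.0015,0,0],
)

```text
time: 6.65
ee_pos: [0.4604, 0.2551, 0.0363]
tcp_rot: [[-0.853, 0.522, -0.007], [0.522, 0.853, -0.001], [0.005, -0.004, -1.0]]
ft_force: [-5.5, 4.1, 1.4]
grip_width: 0.0267
gripper_force: 50.4
```

```bash
python3 -c "from h import *;st()"
```

```text
t 6.65 p [0.4604 0.2551 0.0363] Ftool [ 6.84  0.64 -1.34] T [0.746 0.936 0.313] fy*s 0.08299843604604207 ang 148.52
```

In the tool's units: 0.2 cm / 100 = 0.002, 0.1 cm / 100 = 0.001.

>>> move_arm(
  plan=[2,0,0.001,0,0,2,0,0.002,0,0,2,0,0.002,0,0],
)

```text
time: 6.95
ee_pos: [0.4615, 0.256, 0.0363]
tcp_rot: [[-0.852, 0.524, -0.007], [0.524, 0.852, -0.002], [0.005, -0.005, -1.0]]
ft_force: [-5.6, 1.4, 2.2]
grip_width: 0.0266
gripper_force: 50.6
```

```bash
python3 -c "from h import *;st()"
```

```text
t 6.95 p [0.4615 0.256  0.0363] Ftool [ 5.49 -1.75 -2.17] T [ 0.121  0.722 -0.163] fy*s -0.22686829536481726 ang 148.42
```

In the tool's units: 0.2 cm / 100 = 0.002, -0.1 cm / 100 = -0.001.

>>> move_arm(
  plan=[2,-0.0005,0.001,0,0,2,-0.001,0.002,0,0,2,-0.001,0.002,0,0],
)

```text
time: 7.25
ee_pos: [0.4618, 0.2564, 0.0363]
tcp_rot: [[-0.852, 0.524, -0.011], [0.524, 0.852, -0.003], [0.008, -0.008, -1.0]]
ft_force: [-7.2, -2.2, 4.7]
grip_width: 0.0266
gripper_force: 51.0
```

```bash
python3 -c "from h import *;st()"
```

```text
t 7.25 p [0.4618 0.2564 0.0363] Ftool [ 4.97 -5.71 -4.58] T [-0.303  1.124 -0.315] fy*s -0.7420612532657826 ang 148.38
```

Laterally the V stops the bar on both sides and it is rigid along its length, so it's seated. I'll centre it with a light preload, hold briefly, then swing about the post.

In the tool's units: -0.2 cm / 100 = -0.002, -0.05 cm / 100 = -0.0005.

>>> move_arm(
  plan=[2,-0.0005,-0.002,-0.0003,0,2,-0.0005,-0.002,-0.0003,0,2,-0.0005,-0.002,-0.0003,0],
)

```text
time: 7.55
ee_pos: [0.4614, 0.2556, 0.0363]
tcp_rot: [[-0.852, 0.523, -0.009], [0.523, 0.852, -0.001], [0.007, -0.006, -1.0]]
ft_force: [-8.9, 4.3, 1.3]
grip_width: 0.0266
gripper_force: 50.4
```

```bash
python3 -c "from h import *;st()"
```

```text
t 7.55 p [0.4614 0.2556 0.0363] Ftool [ 9.8 -1.  -1.2] T [0.668 1.159 0.121] fy*s -0.12952203423935948 ang 148.45
```

In the tool's units: 2.7 cm / 100 = 0.027, 1.81 cm / 100 = 0.0181, 12 degrees / 90 = 0.1333.

>>> move_arm(
  plan=[2,0.0004,0.0045,0,0.0222,2,-0.0002,0.0113,0,0.0556,2,-0.0009,0.0181,0,0.0889,2,-0.0023,0.027,0,0.1333,2,-0.0023,0.027,0,0.1333],
)

```text
time: 8.05
ee_pos: [0.4793, 0.2785, 0.0362]
tcp_rot: [[-0.722, 0.691, -0.006], [0.691, 0.722, 0.0], [0.005, -0.004, -1.0]]
ft_force: [-6.4, 3.6, 1.5]
grip_width: 0.0269
gripper_force: 50.6
```

```bash
python3 -c "from h import *;st()"
```

```text
t 8.05 p [0.4793 0.2785 0.0362] Ftool [ 7.08 -1.81 -1.45] T [ 0.709  0.831 -0.345] fy*s -0.23473766242575322 ang 136.26
```

In the tool's units: 2.77 cm / 100 = 0.0277, 2.08 cm / 100 = 0.0208, 12 degrees / 90 = 0.1333.

>>> move_arm(
  plan=[2,-0.0002,0.007,0,0.0333,2,-0.0007,0.0139,0,0.0667,2,-0.0016,0.0208,0,0.1,2,-0.0029,0.0277,0,0.1333,2,-0.0029,0.0277,0,0.1333],
)

```text
time: 8.55
ee_pos: [0.5011, 0.2964, 0.0363]
tcp_rot: [[-0.562, 0.827, -0.005], [0.827, 0.562, 0.001], [0.004, -0.004, -1.0]]
ft_force: [-6.1, 3.5, -0.1]
grip_width: 0.0266
gripper_force: 50.6
```

```bash
python3 -c "from h import *;st()"
```

```text
t 8.55 p [0.5011 0.2964 0.0363] Ftool [ 6.29 -3.09  0.17] T [ 0.636  0.779 -0.424] fy*s -0.4022263071415236 ang 124.22
```

In the tool's units: 1.85 cm / 100 = 0.0185, 1.39 cm / 100 = 0.0139, 8 degrees / 90 = 0.0889.

>>> move_arm(
  plan=[2,-0.0001,0.0046,0,0.0222,2,-0.0003,0.0093,0,0.0444,2,-0.0007,0.0139,0,0.0667,2,-0.0013,0.0185,0,0.0889,2,-0.0013,0.0185,0,0.0889],
)

```text
time: 9.05
ee_pos: [0.5173, 0.3057, 0.0363]
tcp_rot: [[-0.442, 0.897, -0.005], [0.897, 0.442, 0.001], [0.003, -0.004, -1.0]]
ft_force: [-3.7, 3.7, -1.3]
grip_width: 0.0269
gripper_force: 50.5
```

```bash
python3 -c "from h import *;st()"
```

```text
t 9.05 p [0.5173 0.3057 0.0363] Ftool [ 4.92 -1.71  1.31] T [ 0.535  0.646 -0.435] fy*s -0.22222630420333614 ang 116.23
```

In the tool's units: 1.16 cm / 100 = 0.0116, -0.05 cm / 100 = -0.0005, 5 degrees / 90 = 0.0556.

>>> move_arm(
  plan=[2,-0.0005,0.0035,0,0.0167,2,-0.0007,0.007,0,0.0333,2,-0.001,0.0116,0,0.0556,2,-0.001,0.0116,0,0.0556],
)

```text
time: 9.45
ee_pos: [0.5281, 0.3102, 0.0363]
tcp_rot: [[-0.362, 0.932, -0.005], [0.932, 0.362, 0.001], [0.003, -0.004, -1.0]]
ft_force: [-4.6, 4.5, -0.6]
grip_width: 0.0268
gripper_force: 50.6
```

```bash
python3 -c "from h import *;st()
im=imaging.get_image('scene');u=pix('scene',(.54,.36,.03)).astype(int);c=im[u[1]-55:u[1]+55,u[0]-70:u[0]+70,::-1];cv2.imwrite('pics/sc2.png',cv2.resize(c,None,fx=5,fy=5,interpolation=2))"
```

```text
t 9.45 p [0.5281 0.3102 0.0363] Ftool [ 5.85 -2.62  0.64] T [ 0.707  0.698 -0.559] fy*s -0.3407435293323699 ang 111.22
```

View pics/sc2.png

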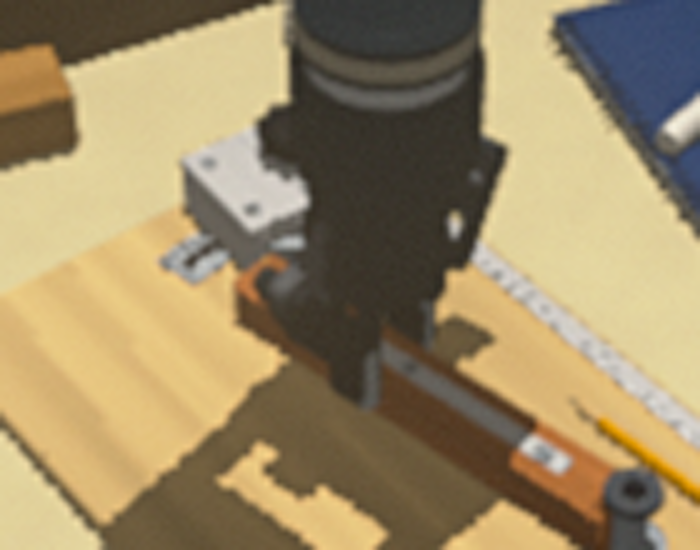

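The toe is at the mouth of the head (crop px 250,280) and the heel is on the post. I'll go in by feel from here.

In the tool's units: 0.46 cm / 100 = 0.0046, 0.23 cm / 100 = 0.0023, 2 degrees / 90 = 0.0222.

>>> move_arm(
  plan=[2,0,0.0023,0,0.0111,2,-0.0001,0.0046,0,0.0222,2,-0.0001,0.0046,0,0.0222],
)

```text
time: 9.8
ee_pos: [0.5323, 0.3118, 0.0363]
tcp_rot: [[-0.33, 0.944, -0.005], [0.944, 0.33, 0.001], [0.003, -0.004, -1.0]]
ft_force: [-3.6, 3.5, -0.1]
grip_width: 0.0269
gripper_force: 50.5
```

```bash
python3 -c "from h import *;st()"
```

```text
t 9.8 p [0.5323 0.3118 0.0363] Ftool [ 4.5  -2.19  0.09] T [ 0.631  0.699 -0.456] fy*s -0.285183546582397 ang 109.26
```

In the tool's units: 0.35 cm / 100 = 0.0035, 0.18 cm / 100 = 0.0018, 1.5 degrees / 90 = 0.0167.

>>> move_arm(
  plan=[2,0,0.0018,0,0.0083,2,-0.0001,0.0035,0,0.0167,2,-0.0001,0.0035,0,0.0167],
)

```text
time: 10.1
ee_pos: [0.5351, 0.3126, 0.0363]
tcp_rot: [[-0.307, 0.952, -0.006], [0.952, 0.307, 0.001], [0.002, -0.005, -1.0]]
ft_force: [-5.2, 3.7, 0.1]
grip_width: 0.0268
gripper_force: 50.4
```

```bash
python3 -c "from h import *;st()"
```

```text
t 10.1 p [0.5351 0.3126 0.0363] Ftool [ 5.09 -3.85 -0.03] T [ 0.659  0.878 -0.236] fy*s -0.5010508721238588 ang 107.85
```

In the tool's units: 0.35 cm / 100 = 0.0035, 0.18 cm / 100 = 0.0018, 1.5 degrees / 90 = 0.0167.

>>> move_arm(
  plan=[2,0,0.0018,0,0.0083,2,-0.0001,0.0035,0,0.0167,2,-0.0001,0.0035,0,0.0167],
)

```text
time: 10.4
ee_pos: [0.5383, 0.3136, 0.0363]
tcp_rot: [[-0.282, 0.959, -0.006], [0.959, 0.282, 0.0], [0.002, -0.006, -1.0]]
ft_force: [-5.1, 4.0, 0.7]
grip_width: 0.0269
gripper_force: 50.4
```

```bash
python3 -c "from h import *;st()"
```

```text
t 10.4 p [0.5383 0.3136 0.0363] Ftool [ 5.3  -3.8  -0.69] T [ 0.618  0.835 -0.139] fy*s -0.49358066675297735 ang 106.37
```

In the tool's units: 0.35 cm / 100 = 0.0035, 0.18 cm / 100 = 0.0018, 1.5 degrees / 90 = 0.0167.

>>> move_arm(
  plan=[2,0,0.0018,0,0.0083,2,-0.0001,0.0035,0,0.0167,2,-0.0001,0.0035,0,0.0167],
)

```text
time: 10.7
ee_pos: [0.5422, 0.3146, 0.0363]
tcp_rot: [[-0.255, 0.967, -0.005], [0.967, 0.255, 0.001], [0.002, -0.005, -1.0]]
ft_force: [-5.4, 4.5, -0.2]
grip_width: 0.0265
gripper_force: 50.5
```

```bash
python3 -c "from h import *;st()"
```

```text
t 10.7 p [0.5422 0.3146 0.0363] Ftool [ 5.71 -4.08  0.22] T [ 0.591  0.719 -0.369] fy*s -0.5304675723536074 ang 104.8
```

In the tool's units: 0.35 cm / 100 = 0.0035, 0.18 cm / 100 = 0.0018, 1.5 degrees / 90 = 0.0167.

>>> move_arm(
  plan=[2,0,0.0018,0,0.0083,2,-0.0001,0.0035,0,0.0167,2,-0.0001,0.0035,0,0.0167],
)

```text
time: 11.0
ee_pos: [0.5456, 0.3154, 0.0363]
tcp_rot: [[-0.23, 0.973, -0.005], [0.973, 0.23, 0.001], [0.002, -0.005, -1.0]]
ft_force: [-4.9, 4.6, -0.7]
grip_width: 0.0267
gripper_force: 50.5
```

```bash
python3 -c "from h import *;st()"
```

```text
t 11.0 p [0.5456 0.3154 0.0363] Ftool [ 5.62 -3.67  0.69] T [ 0.624  0.756 -0.364] fy*s -0.4766193835050283 ang 103.29
```

In the tool's units: 0.23 cm / 100 = 0.0023, 0.12 cm / 100 = 0.0012, 1 degrees / 90 = 0.0111.

>>> move_arm(
  plan=[2,0,0.0012,0,0.0056,2,0,0.0023,0,0.0111,2,0,0.0023,0,0.0111],
)

```text
time: 11.3
ee_pos: [0.5477, 0.3159, 0.0363]
tcp_rot: [[-0.213, 0.977, -0.005], [0.977, 0.213, 0.001], [0.002, -0.005, -1.0]]
ft_force: [-4.4, 3.7, 0.4]
grip_width: 0.0269
gripper_force: 50.4
```

```bash
python3 -c "from h import *;st()"
```

```text
t 11.3 p [0.5477 0.3159 0.0363] Ftool [ 4.5  -3.48 -0.36] T [ 0.614  0.768 -0.322] fy*s -0.45261051192602914 ang 102.32
```

In the tool's units: 0.23 cm / 100 = 0.0023, 0.12 cm / 100 = 0.0012, 1 degrees / 90 = 0.0111.

>>> move_arm(
  plan=[2,0,0.0012,0,0.0056,2,0,0.0023,0,0.0111,2,0,0.0023,0,0.0111],
)

```text
time: 11.6
ee_pos: [0.55, 0.3164, 0.0363]
tcp_rot: [[-0.196, 0.981, -0.005], [0.981, 0.196, 0.001], [0.002, -0.005, -1.0]]
ft_force: [-4.7, 3.4, -0.2]
grip_width: 0.0265
gripper_force: 50.4
```

```bash
python3 -c "from h import *;st()"
```

```text
t 11.6 p [0.55   0.3164 0.0363] Ftool [ 4.25 -3.94  0.21] T [ 0.586  0.737 -0.299] fy*s -0.5120222826322596 ang 101.32
```

In the tool's units: 0.23 cm / 100 = 0.0023, 0.12 cm / 100 = 0.0012, 1 degrees / 90 = 0.0111.

>>> move_arm(
  plan=[2,-0.0004,0.0012,0,0.0056,2,-0.0004,0.0023,0,0.0111,2,-0.0004,0.0023,0,0.0111],
)

```text
time: 11.9
ee_pos: [0.5524, 0.3167, 0.0363]
tcp_rot: [[-0.179, 0.984, -0.005], [0.984, 0.179, 0.001], [0.002, -0.005, -1.0]]
ft_force: [-4.8, 4.3, 0.4]
grip_width: 0.027
gripper_force: 50.4
```

```bash
python3 -c "from h import *;st()"
```

```text
t 11.9 p [0.5524 0.3167 0.0363] Ftool [ 5.07 -3.91 -0.4 ] T [ 0.765  0.734 -0.35 ] fy*s -0.5088148174975498 ang 100.3
```

In the tool's units: 0.23 cm / 100 = 0.0023, 0.12 cm / 100 = 0.0012, 1 degrees / 90 = 0.0111.

>>> move_arm(
  plan=[2,0,0.0012,0,0.0056,2,0,0.0023,0,0.0111,2,0,0.0023,0,0.0111],
)

```text
time: 12.2
ee_pos: [0.5546, 0.3171, 0.0363]
tcp_rot: [[-0.162, 0.987, -0.005], [0.987, 0.162, 0.001], [0.002, -0.005, -1.0]]
ft_force: [-4.3, 5.1, -0.4]
grip_width: 0.0269
gripper_force: 50.4
```

```bash
python3 -c "from h import *;st()"
```

```text
t 12.2 p [0.5546 0.3171 0.0363] Ftool [ 5.76 -3.41  0.46] T [ 0.697  0.716 -0.345] fy*s -0.4434247311209364 ang 99.31
```

In the tool's units: 0.23 cm / 100 = 0.0023, 0.12 cm / 100 = 0.0012, 1 degrees / 90 = 0.0111.

>>> move_arm(
  plan=[2,0,0.0012,0,0.0056,2,0,0.0023,0,0.0111,2,0,0.0023,0,0.0111],
)

```text
time: 12.5
ee_pos: [0.5557, 0.3173, 0.0363]
tcp_rot: [[-0.148, 0.989, -0.007], [0.989, 0.148, -0.0], [0.001, -0.007, -1.0]]
ft_force: [-6.5, 4.3, 1.4]
grip_width: 0.027
gripper_force: 50.4
```

```bash
python3 -c "from h import *;st()"
```

```text
t 12.5 p [0.5557 0.3173 0.0363] Ftool [ 5.2  -5.82 -1.34] T [0.737 0.999 0.306] fy*s -0.756778365069165 ang 98.49
```

In the tool's units: 0.23 cm / 100 = 0.0023, 0.12 cm / 100 = 0.0012, 1 degrees / 90 = 0.0111.

>>> move_arm(
  plan=[2,0,0.0012,0,0.0056,2,0,0.0023,0,0.0111,2,0,0.0023,0,0.0111],
)

```text
time: 12.8
ee_pos: [0.5573, 0.3176, 0.0363]
tcp_rot: [[-0.132, 0.991, -0.008], [0.991, 0.132, -0.001], [0.0, -0.008, -1.0]]
ft_force: [-8.1, 4.2, 1.7]
grip_width: 0.0271
gripper_force: 50.6
```

```bash
python3 -c "from h import *;st()"
```

```text
t 12.8 p [0.5573 0.3176 0.0363] Ftool [ 5.22 -7.48 -1.63] T [0.78  1.18  0.565] fy*s -0.972624347888789 ang 97.59
```

In the tool's units: 0.16 cm / 100 = 0.0016, 0.08 cm / 100 = 0.0008, 0.4 degrees / 90 = 0.0044.

>>> move_arm(
  plan=[2,0.0002,0.0008,0,0.0022,2,0.0002,0.0016,0,0.0044,2,0.0002,0.0016,0,0.0044],
)

```text
time: 13.1
ee_pos: [0.5579, 0.3177, 0.0364]
tcp_rot: [[-0.126, 0.992, -0.01], [0.992, 0.126, -0.002], [-0.0, -0.01, -1.0]]
ft_force: [-10.0, 5.0, 4.2]
grip_width: 0.0268
gripper_force: 50.8
```

```bash
python3 -c "from h import *;st()"
```

```text
t 13.1 p [0.5579 0.3177 0.0364] Ftool [ 6.2  -9.32 -4.07] T [0.668 1.525 0.786] fy*s -1.2110013663566332 ang 97.25
```

In the tool's units: 0.15 cm / 100 = 0.0015, 0.03 cm / 100 = 0.0003, 0.3 degrees / 90 = 0.0033.

>>> move_arm(
  plan=[2,0.0003,0.0008,-0.0002,0.0017,2,0.0003,0.0015,-0.0002,0.0033,2,0.0003,0.0015,-0.0002,0.0033],
)

```text
time: 13.4
ee_pos: [0.5585, 0.3178, 0.0364]
tcp_rot: [[-0.122, 0.993, -0.012], [0.993, 0.122, -0.003], [-0.001, -0.013, -1.0]]
ft_force: [-10.8, 3.5, 6.0]
grip_width: 0.0267
gripper_force: 50.9
```

```bash
python3 -c "from h import *;st()"
```

```text
t 13.4 p [0.5585 0.3178 0.0364] Ftool [  4.78 -10.36  -5.86] T [0.622 1.637 0.817] fy*s -1.3462418691557494 ang 96.98
```

In the tool's units: 0.15 cm / 100 = 0.0015, -0.05 cm / 100 = -0.0005, 0.3 degrees / 90 = 0.0033.

>>> move_arm(
  plan=[2,0,0.0008,-0.0003,0.0017,2,0,0.0015,-0.0005,0.0033,2,0,0.0015,-0.0005,0.0033],
)

```text
time: 13.7
ee_pos: [0.5587, 0.3177, 0.0364]
tcp_rot: [[-0.115, 0.993, -0.015], [0.993, 0.115, -0.003], [-0.002, -0.016, -1.0]]
ft_force: [-11.5, 3.9, 3.3]
grip_width: 0.0269
gripper_force: 51.0
```

```bash
python3 -c "from h import *;st()"
```

```text
t 13.7 p [0.5587 0.3177 0.0364] Ftool [  5.17 -10.98  -3.11] T [0.502 1.868 0.629] fy*s -1.4276679720084409 ang 96.63
```

>>> move_arm(
  plan=[2,0,0,0,0,2,0,0,0,0,2,0,0,0,0],
)

```text
time: 14.0
ee_pos: [0.5588, 0.3178, 0.0364]
tcp_rot: [[-0.115, 0.993, -0.015], [0.993, 0.115, -0.003], [-0.002, -0.015, -1.0]]
ft_force: [-12.2, 3.9, 4.8]
grip_width: 0.0269
gripper_force: 51.0
```

```bash
python3 -c "from h import *;st()"
```

```text
t 14.0 p [0.5588 0.3178 0.0364] Ftool [  5.29 -11.73  -4.59] T [0.465 1.859 0.599] fy*s -1.5247113782609234 ang 96.63
```

In the tool's units: 0.15 cm / 100 = 0.0015, -0.03 cm / 100 = -0.0003.

>>> move_arm(
  plan=[2,0,0.0008,-0.0003,0,2,0,0.0015,-0.0003,0,2,0,0.0015,-0.0003,0],
)

```text
time: 14.3
ee_pos: [0.5588, 0.3177, 0.0364]
tcp_rot: [[-0.115, 0.993, -0.018], [0.993, 0.115, -0.004], [-0.002, -0.019, -1.0]]
ft_force: [-13.5, 3.4, 3.9]
grip_width: 0.0267
gripper_force: 51.1
```

```bash
python3 -c "from h import *;st()"
```

```text
t 14.3 p [0.5588 0.3177 0.0364] Ftool [  4.94 -13.12  -3.7 ] T [0.469 2.163 0.671] fy*s -1.7061578550243328 ang 96.63
```

In the tool's units: 0.12 cm / 100 = 0.0012, 0.06 cm / 100 = 0.0006.

>>> move_arm(
  plan=[2,0.0004,0.0006,-0.0004,0,2,0.0004,0.0012,-0.0004,0,2,0.0004,0.0012,-0.0004,0],
)

```text
time: 14.6
ee_pos: [0.5589, 0.3178, 0.0365]
tcp_rot: [[-0.116, 0.993, -0.021], [0.993, 0.115, -0.005], [-0.003, -0.021, -1.0]]
ft_force: [-14.9, 2.1, 4.7]
grip_width: 0.0266
gripper_force: 51.1
```

```bash
python3 -c "from h import *;st()"
```

```text
t 14.6 p [0.5589 0.3178 0.0365] Ftool [  3.8  -14.65  -4.37] T [0.389 2.38  0.601] fy*s -1.9041163157360639 ang 96.64
```

In the tool's units: -0.6 cm / 100 = -0.006, -0.4 cm / 100 = -0.004.

>>> move_arm(
  plan=[2,0,-0.002,0,0,2,0,-0.004,0,0,2,0,-0.006,0,0,2,0,-0.006,0,0],
)

```text
time: 15.0
ee_pos: [0.5581, 0.3177, 0.0364]
tcp_rot: [[-0.117, 0.993, -0.009], [0.993, 0.117, -0.003], [-0.002, -0.01, -1.0]]
ft_force: [-7.1, 2.5, -3.5]
grip_width: 0.0265
gripper_force: 50.1
```

```bash
python3 -c "from h import *;st()"
```

```text
t 15.0 p [0.5581 0.3177 0.0364] Ftool [ 3.29 -6.72  3.59] T [0.46  0.949 0.793] fy*s -0.873735001983236 ang 96.69
```

In the tool's units: -0.4 cm / 100 = -0.004, -0.3 cm / 100 = -0.003, -1.2 degrees / 90 = -0.0133.

>>> move_arm(
  plan=[2,0,-0.0015,0.0004,-0.0056,2,0,-0.003,0.0004,-0.0111,2,0,-0.004,0.0004,-0.0133,2,0,-0.004,0.0004,-0.0133],
)

```text
time: 15.4
ee_pos: [0.5578, 0.3176, 0.0366]
tcp_rot: [[-0.131, 0.991, -0.002], [0.991, 0.131, 0.0], [0.001, -0.002, -1.0]]
ft_force: [-2.0, 4.2, -11.1]
grip_width: 0.0269
gripper_force: 49.9
```

```bash
python3 -c "from h import *;st()"
```

```text
t 15.4 p [0.5578 0.3176 0.0366] Ftool [ 4.37 -1.39 11.16] T [ 0.572  0.367 -0.291] fy*s -0.18131208069105975 ang 97.54
```

In the tool's units: -0.3 cm / 100 = -0.003, -0.2 cm / 100 = -0.002.

>>> move_arm(
  plan=[2,0,-0.001,0.0006,0,2,0,-0.002,0.001,0,2,0,-0.003,0.001,0,2,0,-0.003,0.001,0],
)

```text
time: 15.8
ee_pos: [0.5577, 0.3175, 0.037]
tcp_rot: [[-0.132, 0.991, 0.004], [0.991, 0.132, 0.001], [0.001, 0.004, -1.0]]
ft_force: [1.7, 4.9, -13.0]
grip_width: 0.027
gripper_force: 50.0
```

```bash
python3 -c "from h import *;st()"
```

```text
t 15.8 p [0.5577 0.3175 0.037 ] Ftool [ 4.66  2.31 13.05] T [ 0.499 -0.335 -0.433] fy*s 0.30026527914494433 ang 97.6
```

Reverse force with no movement shows the latch holds. I'll relax the forces, then release.

>>> move_arm(
  plan=[2,0.001,0.001,0.0005,0,2,0.0015,0.0015,0.001,0,2,0.0015,0.0015,0.001,0],
)

```text
time: 16.1
ee_pos: [0.5578, 0.3178, 0.0366]
tcp_rot: [[-0.133, 0.991, 0.001], [0.991, 0.133, -0.001], [-0.001, 0.001, -1.0]]
ft_force: [1.0, -2.7, -3.4]
grip_width: 0.0268
gripper_force: 51.2
```

```bash
python3 -c "from h import *;st()"
```

```text
t 16.1 p [0.5578 0.3178 0.0366] Ftool [-2.82  0.6   3.4 ] T [-0.464 -0.075 -0.409] fy*s 0.07861547068324191 ang 97.66
```

>>> move_arm(
  plan=[2,-0.0008,0,0.0002,0,2,-0.0008,0,0.0002,0,4.6,-0.0008,0,0.0002,0,4.6,-0.0008,0,0.0002,0,4.6,-0.0008,0,0.0002,0],
)

```text
time: 16.6
ee_pos: [0.5577, 0.3183, 0.0361]
tcp_rot: [[-0.134, 0.991, 0.001], [0.991, 0.134, 0.0], [0.0, 0.001, -1.0]]
ft_force: [0.1, -0.0, -0.2]
grip_width: 0.046
gripper_force: 0.0
```

In the tool's units: -12 cm / 100 = -0.12, -7 cm / 100 = -0.07.

>>> move_arm(
  plan=[4.6,0,0,0,0,4.6,0,0,-0.01,0,4.6,0,0,-0.03,0,4.6,0,0,-0.07,0,4.6,0,0,-0.12,0],
)

```text
time: 17.1
ee_pos: [0.5558, 0.3174, 0.1554]
tcp_rot: [[-0.133, 0.991, -0.004], [0.991, 0.133, -0.002], [-0.001, -0.005, -1.0]]
ft_force: [0.8, -0.0, -0.1]
grip_width: 0.0461
gripper_force: 0.0
```

>>> move_arm(
  plan=[4.6,-0.03,-0.04,-0.04,0,4.6,-0.06,-0.08,-0.08,0,4.6,-0.06,-0.12,-0.08,0,4.6,-0.06,-0.12,-0.08,0,4.6,-0.06,-0.12,-0.08,0],
)

```text
time: 17.6
ee_pos: [0.4448, 0.2422, 0.2371]
tcp_rot: [[-0.133, 0.991, 0.001], [0.991, 0.133, 0.0], [0.0, 0.001, -1.0]]
ft_force: [-0.3, -0.2, -0.6]
grip_width: 0.0461
gripper_force: 0.0
```

```bash
python3 -c "
from h import *
for n in('top','scene','wrist'):
    im=imaging.get_image(n)
    print(n,[(q,d['centre'].round(4) if hasattr(d['centre'],'round') else d['centre'],round(d['score'],2)) for q in('post','bar','bar_toe','home') for d in imaging.place_of(n,q)[:1]])
    u=pix(n,(.555,.29,.03)).astype(int)
    c=im[max(u[1]-90,0):u[1]+90,max(0,u[0]-120):u[0]+120,::-1];cv2.imwrite(f'pics/{n}f.png',cv2.resize(c,(720,540),interpolation=2))
"
```

```text
top [('bar', [0.5747, 0.1842, 0.0106], 0.83), ('bar_toe', [0.5453, 0.3953, 0.0136], 0.73), ('home', [0.538, 0.3956, 0.0129], 0.6)]
scene [('post', [0.5776, 0.1836, 0.0095], 0.85), ('bar', [0.5766, 0.1871, 0.0093], 0.55), ('bar_toe', [0.5491, 0.3966, 0.0161], 0.93), ('home', [0.5349, 0.3951, 0.0108], 0.9)]
wrist [('post', [0.5729, 0.1849, 0.0046], 0.72), ('bar_toe', [0.5458, 0.3988, 0.0084], 0.75), ('home', [0.5314, 0.3978, 0.015], 0.65)]
```

View pics/scenef.png

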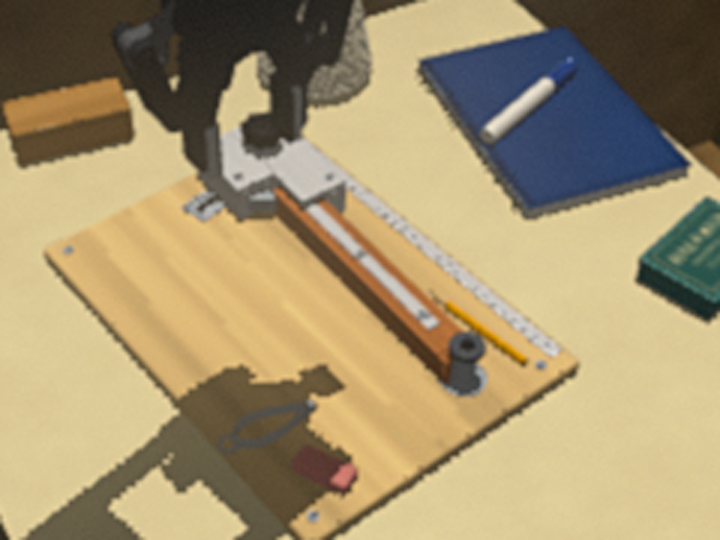

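The bar runs from the post (crop px 465,350) into the head under the roof (310,180). The gripper is clear and the toe lies where the latch held it. I'm handing in.

```bash
python3 -c "
from workcell import env
print(env.sign_off())"
```

```text
the job is handed in; nothing more can be done
None
```

The bar is seated on the post and swung hard home; a test pull-back showed the latch holding it, and I released it and handed the job in at about 18 s (sign-off returned no verdict).

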